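# Clamp the printing block with the vise's removable crank

## Robot

A 6-joint arm with a two-finger parallel gripper is mounted at the origin on a cart in front of the work surface, level with it; the furniture and walls round the work are solid. World frame = base frame: x ahead of the robot, y to its left, z up, the work surface at z = 0. Lengths are in m, angles in degrees, forces in N, time in s.
With the tool pointing down it reaches from about 0.3 to 0.75 m from the base axis. Payload 8.5 kg.
Tool frame: the origin (TCP) lies midway between the tips of the shut fingers; the grasp point (between the pads) lies 19 mm behind it; z points along the fingers, y is the line along which they close (so a half turn about z gives the same grasp; the last joint's range is limited). The gripper opens to 85 mm and grips with 20 to 120 N. Pads are 22 mm wide; open, the fingers measure 114 mm over their backs; the gripper's body (76 mm by 85 mm) begins 54 mm behind the grasp point. The pads swing forward as they close: fully open they stand 13 mm farther back than shut.
Start: joints at [62.55, 21.807, 74.336, -0, 83.858, -12.336], TCP at [0.143, 0.531, 0.231] pointing down, gripper open.
Joint ranges: [-178.18, 178.18], [-50.72, 133.34], [12.68, 142.11], [-81.47, 261.47], [9.98, 163.14], [-165.26, 165.26]. Speed limits (degrees/s): [136.94, 136.94, 180, 180, 180, 180].

## Interface

Orientations are given as [roll, pitch, yaw] about the fixed x, y, z axes, in that order (R = Rz(yaw) Ry(pitch) Rx(roll)).
In Python, from rig import env gives the robot as it stands. Calls block until the motion is done:
- env.movep(position, orientation): joint-space move of the TCP to a pose.
- env.line_to(position, feed=0.15, rotation=None): straight line of the TCP; rotation=None keeps the orientation; feed is the mean speed in m/s.
- env.move_joints(angles): joint-space move.
- env.grip(opening, newtons=None): finger opening in m; newtons is the grip in N (None keeps the last); returns when the fingers have stopped.
- env.wait(seconds).
- env.solve_ik(position, orientation): joint angles nearest the present ones, or None.
- env.capture(name): name is "scene" or "top" or "wrist"; returns a dict with "image" (384x512x3 uint8, blue, green, red), "depth" (384x512 float32, m along the optical axis (not along the pixel's ray), 0 where there is no reading), "K" (3x3 intrinsics, pixels), "origin" and "orientation" of the camera in the world. Camera axes: x right, y down, z forward; pixel columns grow to the right and rows downward; lengths in m; the calibration is good to about 2 mm. A picture is of the moment at which its call begins.
A pose or a line that the arm cannot do raises env.PlanningError and nothing moves.
- env.hand_in(): hands the job in; it is judged then, once.
Trained networks look in a picture, given as the dict that the camera call returned (one of the last four; its "shot" number tells which), for a name from the list of things; names that differ only in an ending like _2 or _b are one class to them, and where a whole thing is asked for, a point or a joint stands for the part that bears it (a point fixed in the world has none). Each returns a list of dicts, best first, with "confidence" (0 to 1); they miss things now and then, are a little off and sometimes report something else, mostly with a low value. They report only what shows in the picture. A call takes as long as a camera call.
- env.recognise(picture, query): "at" ([column, row] in pixels, amid what is visible of it).
- env.trace(picture, query): "mask" (384x512 bool, what is visible of it) and "at" ([column, row] in pixels, amid what is visible of it).
- env.mark_of(picture, query): "at" ([column, row] in pixels: a listed point, or the origin of a listed thing).
Readings, each from a call of its own:
- env.read_time(): time.
- env.read_joints(): joint angles.
- env.read_joint_vel(): joint speeds.
- env.read_effort(): joint torques, N m.
- env.read_tcp_pos(): TCP position.
- env.read_orientation(): TCP orientation.
- env.read_wrist_force(): force on the tool from outside, world axes, zero at the start.
- env.read_torque(): the same for the moment, N m.
- env.read_gripper_width(): finger opening in m.
- env.read_grasp_force(): force on a finger pad.
Only numpy, scipy, OpenCV 4.12 (cv2) and the standard library are available. Lean on these libraries where they do the work, as an engineer would, in place of code of your own. Each camera call takes 0.05 s, during which the arm holds its last target. There are 200 camera calls.

## Task

Fit the removable crank onto the square spindle of the block vise until it is fully home, pressing only lightly while you feel for the square, then crank it clockwise, seen from above, until the moving jaw has pushed the printing block against the fixed jaw and holds it snugly; feel for the resistance and do not overtighten. Then lift the crank off, leaving the block clamped, and put it back upright on the wooden stand, socket over the peg. Leave the other things on the worktop where they are.

Things in the scene. Friction and masses are not known exactly. Their poses are not given: they have to be found in the camera images.
- crank: removable steel crank, 0.39 kg, on the stand at first. Origin: centre of the mouth (underside) of its socket; z up, x along the arm to the handle. Hub 32x32 mm, z 0 to 22 mm, its socket 15.5 mm square and 22 mm deep, sides parallel to x and y; arm 20 mm wide, z 22 to 30 mm, x -18 to 94 mm.
- crank_boss (a point): on the crank's axis 53 mm above its origin, crank's axes: in the square grip boss 24x24 mm over the hub (sides parallel to crank x and y), 30 to 62 mm above the origin; hold the crank here to lift, fit and replace it. Its upright black round handle, 19 mm in diameter and free to spin, stands on the arm at crank x 80 mm, y 0, z 32 to 94 mm.
- stand: fixed wooden block 70x70x20 mm with a round peg, 11 mm in diameter with tapered tip, rising 15 mm from the middle of its top; origin at the centre of the underside, z up. The crank belongs here with its origin 20 mm above the stand's; the peg has about 2 mm play all round in the socket. The crank should point at the robot or sideways: the hotplate with its knob is close beyond.
- vise: fixed grey block vise. Origin at the centre of the underside; x is the closing direction, from the spindle end to the fixed jaw; z up. Bed 222x124x20 mm; gear housing from x -108 to -50 mm, y +-38 mm, top at z 45 mm; both jaws' tops at z 50 mm.
- spindle_seat (a point): fixed to the vise, vise's axes: on the spindle's axis at the top of the gear housing; the crank's origin is here when fully home. Spindle and jaw turn stiffly (0.25 N m, 3 N at the handle) and stay where left. Clockwise from above closes the jaw, 12 mm per radian; 1.8 to 2.9 rad are needed. The crank has some 0.1 rad play on the square.
- spindle_tip (a point): top of the upright square steel spindle, 21 mm above the seat (a point fixed to the vise, vise's axes). 14 mm square for 17 mm, then tapering in 4 mm to 9.5 mm square: the tip enters the socket at any angle, the rest only with the squares aligned within 0.1 rad. The square's angle varies and is not given: turn the lightly pressed crank (a quarter turn at most) until it drops, or look.
- fixed_jaw_face (a point): middle of the fixed jaw's gripping face, vise's axes; on the vise at x 90 mm, z 35 mm.
- vise_jaw: moving jaw, 116 mm wide, with toothed rack; slides along the vise's x, driven by the spindle; axes as the vise's. It should press on the block with over 10 N, best about 30, never over 80 N (some 35 N per mm, or per 0.08 rad). With the block against the fixed jaw, each newton more at the handle is about 6.7 N more at the jaw; up to about 20 N stay when the crank is let go.
- jaw_face (a point): middle of the moving jaw's gripping face, vise's axes; 68 mm from the fixed face when the block is held.
- block: loose printing block (lino on wood), 68x120x22 mm, origin at the centre of its underside, x across its 68 mm width and about along the vise's x. Lies on the bed between the jaws (underside 20 mm above the vise's origin), 4 to 14 mm short of the fixed jaw and slightly askew.
- charcoal: loose bystander, stick of charcoal 12x43x12 mm; not to be moved
- matchbox: loose bystander, matchbox 36x53x15 mm; not to be moved
- masking_roll: loose bystander, roll of masking tape 89 mm across, 24 mm high; not to be moved
- ink_tube: loose bystander, ink tube 39x134x27 mm; not to be moved
- sand_block: loose bystander, brown block 61x112x31 mm; not to be moved
- small_roller: loose bystander, small ink roller with wooden handle 76x175x32 mm; not to be moved

How it is judged (in metres and radians):
On the way, in this order (a step that is already met when the one before it is completed fails the run):
1. the crank is fully home on the spindle (horizontal distance between crank and spindle_seat below 0.003 m and z of crank in the frame of spindle_seat between -0.004 and 0.004 m), for 0.2 s.
2. with the crank home, the jaw presses the block against the fixed jaw (all of step 1 and contact force between vise_jaw and block above 10 N and x of block in the frame of vise above 0.053 m and angle between the x axis of block and the x axis of vise, either way round below 0.05 rad), for 0.2 s.
3. the crank is lifted clear of the spindle and the block is still held (z of crank in the frame of spindle_seat above 0.026 m and contact force between vise_jaw and block above 5 N and x of block in the frame of vise above 0.053 m and angle between the x axis of block and the x axis of vise, either way round below 0.05 rad), for 0.1 s.
At the end, for the whole second after the job is handed in: The block is square against the fixed jaw (within 3 mm and 0.05 rad) and the moving jaw still presses on it with more than 5 N; the crank stands upright (within 0.15 rad) on the stand, its socket over the peg within 6 mm and its underside within 5 mm of the block's top, released and at rest (contact force between vise_jaw and block above 5 N and x of block in the frame of vise above 0.053 m and angle between the x axis of block and the x axis of vise, either way round below 0.05 rad and horizontal distance between crank and stand below 0.006 m and z of crank in the frame of stand between 0.015 and 0.025 m and angle between crank's own z axis and vertical below 0.15 rad and linear speed of crank below 0.02 m/s); the robot touches nothing.
It fails at once if the jaw presses on the block with more than 80 N (overtightened) (contact force between vise_jaw and block above 80 N).
It fails at once if the crank is pressed onto the vise with more than 80 N while it is not yet home (contact force between crank and vise above 80 N and z of crank in the frame of spindle_seat above 0.008 m).
It fails at once if the crank is dropped or thrown over (angle between crank's own z axis and vertical above 0.5 rad).
It fails at once if one of the bystanders is displaced by more than 20 mm (distance of any of charcoal, matchbox, masking_roll, ink_tube, sand_block, small_roller from where it was at the start of the episode above 0.02 m).
It also fails if it takes over 72 s, if anything falls off the work surface, if the arm or the gripper's body presses on something with over 40 N, if the wrist force passes 120 N, or if a joint passes its speed limit or range.

## Working session

There is one attempt and no reset: what is moved stays moved. The work goes in short steps, each a Python script; the robot and the scene stay as the last script left them, time stands still between calls to the robot, and variables do not carry over. Pictures are saved under pics/ and viewed, at most 10 in all, crops included, and the job is handed in when it is done.

```bash
mkdir -p pics; ls
cat > h.py <<'E'
from rig import env
import numpy as np, cv2
from scipy.spatial.transform import Rotation as R
def cam(c):
    o=np.array(c["orientation"],float)
    M=o if o.shape==(3,3) else R.from_euler('xyz',o,degrees=True).as_matrix()
    return np.array(c["origin"]),M,np.array(c["K"])
def at_z(c,px,z):
    o,M,K=cam(c); d=M@np.linalg.inv(K)@np.array([px[0],px[1],1.]); return o+d*(z-o[2])/d[2]
def at_d(c,px):
    o,M,K=cam(c); u,v=int(round(px[0])),int(round(px[1])); D=c["depth"][max(v-1,0):v+2,max(u-1,0):u+2]; D=D[D>0]
    return o+M@np.linalg.inv(K)@np.array([px[0],px[1],1.])*np.median(D) if len(D) else None
E
python3 - <<'E'
from h import *
np.set_printoptions(precision=4,suppress=True)
for n in ("top","scene"):
    c=env.capture(n); cv2.imwrite(f"pics/{n}0.png",c["image"]); print(n,c["origin"],c["orientation"])
    for q in ("crank","crank_boss","stand","vise","spindle_seat","spindle_tip","fixed_jaw_face","jaw_face","block"):
        r=env.mark_of(c,q)
        if r: print(q,r[0]["at"],round(r[0]["confidence"],2),at_d(c,r[0]["at"]))
print(env.read_time(),env.read_orientation(),env.read_gripper_width())
E
```

```text
pics
top [ 0.4851 -0.2499  1.1776] [-175.5042    1.2983  -90.1525]
crank [137.9, 246.4] 0.62 [0.4376 0.1088 0.0612]
crank_boss [133.7, 248.1] 0.86 [0.434  0.1131 0.0831]
stand [141.1, 250.1] 0.97 [0.4267 0.1046 0.0459]
vise [251.8, 211.7] 0.73 [ 0.5332 -0.2018  0.0208]
spindle_seat [275.3, 212.5] 0.93 [ 0.5297 -0.268   0.0466]
spindle_tip [279.6, 211.5] 0.82 [ 0.5317 -0.2795  0.0647]
fixed_jaw_face [218.3, 213.9] 0.78 [ 0.5263 -0.1098  0.0474]
jaw_face [255.9, 210.2] 0.56 [ 0.5361 -0.2144  0.0512]
block [233.2, 209.8] 0.74 [ 0.5378 -0.1507  0.0417]
scene [ 0.1273 -0.9383  1.0619] [-140.6485    0.9131  -32.3479]
crank [162.1, 151.2] 0.57 [0.4354 0.0986 0.0374]
crank_boss [152.0, 138.9] 0.78 [0.4194 0.1182 0.0814]
stand [163.5, 156.6] 0.62 [0.434  0.0923 0.0202]
vise [241.2, 207.9] 0.87 [ 0.5192 -0.228   0.046 ]
spindle_seat [255.9, 215.0] 0.98 [ 0.5331 -0.281   0.062 ]
spindle_tip [255.7, 215.1] 0.85 [ 0.5325 -0.2809  0.0618]
fixed_jaw_face [224.1, 180.5] 0.91 [ 0.5332 -0.1102  0.039 ]
jaw_face [296.4, 328.1] 0.74 [ 0.4452 -0.5895  0.038 ]
block [231.7, 194.0] 0.85 [ 0.5245 -0.168   0.0417]
1.0 [-179.9993    0.0003  164.8868] 0.085195944938592
```

```bash
python3 -c "
import cv2
a=cv2.imread('pics/top0.png');cv2.imwrite('pics/t1.png',cv2.resize(a[130:330,80:346],None,fx=3,fy=3,interpolation=cv2.INTER_CUBIC))"
```

```text
(no output)
```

View pics/t1.png

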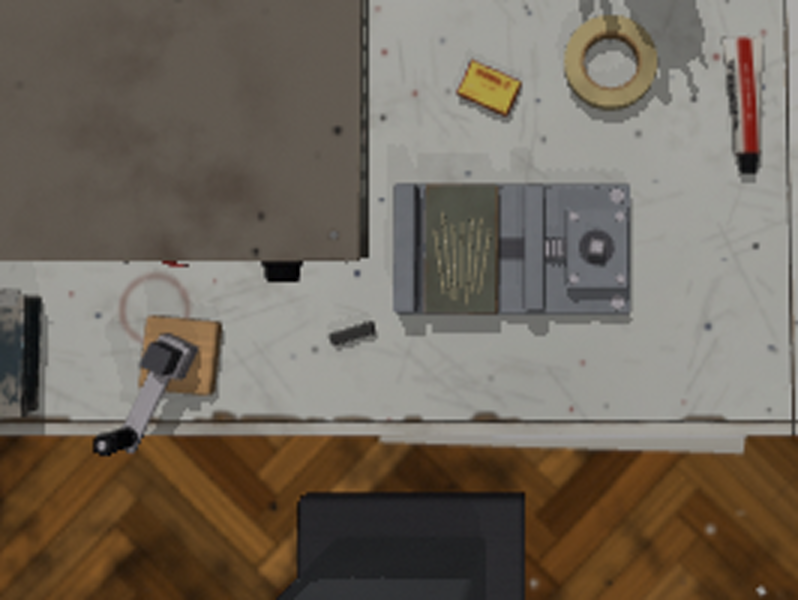

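View pics/scene0.png

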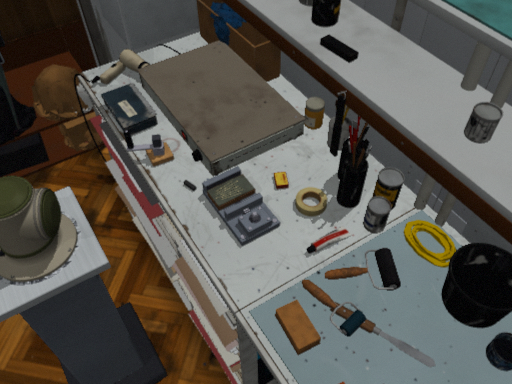

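```bash
python3 - <<'E'
from h import *
np.set_printoptions(precision=4,suppress=True)
def look(p,yaw,f,qs):
    env.movep(p,[180,0,yaw]); c=env.capture("wrist"); cv2.imwrite(f"pics/{f}.png",c["image"]); np.savez(f+".npz",**{k:c[k] for k in("image","depth","K","origin","orientation")})
    print(f,c["origin"],c["orientation"],env.read_time())
    for q,z in qs:
        r=env.mark_of(c,q)
        if r: print(q,r[0]["at"],round(r[0]["confidence"],2),at_z(c,r[0]["at"],z))
look([0.51,-0.25,0.27],62,"w_sp",[("spindle_tip",.066),("spindle_seat",.045),("vise",0),("fixed_jaw_face",.035),("block",.02)])
look([0.43,0.11,0.27],148,"w_cr",[("crank",.02),("crank_boss",.073),("stand",0)])
E
python3 -c "
import cv2,numpy as np
cv2.imwrite('pics/w2.png',np.vstack([cv2.imread('pics/w_sp.png'),cv2.imread('pics/w_cr.png')])[:, :])
a=np.hstack([cv2.imread('pics/w_sp.png'),cv2.imread('pics/w_cr.png')]);cv2.imwrite('pics/w2.png',cv2.resize(a,(800,300)))"
```

```text
w_sp [ 0.5449 -0.1821  0.4115] [163.0523  -0.0357 -27.9256] 4.075
spindle_tip [279.3, 177.9] 0.77 [ 0.5281 -0.2722  0.066 ]
spindle_seat [280.1, 176.9] 0.77 [ 0.5288 -0.2768  0.045 ]
vise [251.6, 121.7] 0.59 [ 0.5272 -0.1918  0.    ]
fixed_jaw_face [361.7, 301.6] 0.63 [ 0.5532 -0.5406  0.035 ]
block [241.1, 91.0] 0.98 [ 0.5348 -0.1482  0.02  ]
w_cr [0.3674 0.1505 0.4115] [163.0015   0.0056  57.9052] 5.7583
crank [267.6, 155.6] 0.71 [0.4293 0.1264 0.02  ]
crank_boss [264.1, 164.9] 0.81 [0.4288 0.1195 0.073 ]
stand [262.7, 154.7] 0.85 [0.4272 0.1195 0.    ]
```

View pics/w2.png

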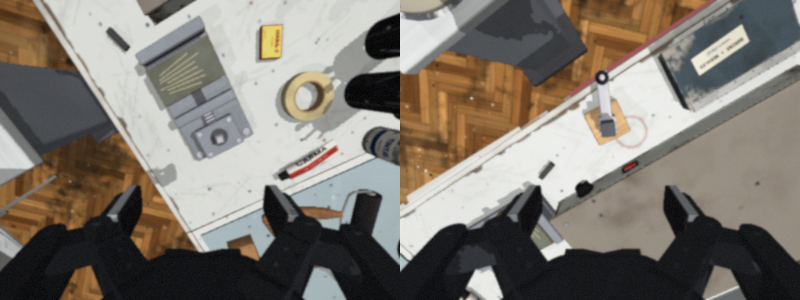

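```bash
python3 -c "
import cv2,numpy as np
a=cv2.imread('pics/w_sp.png')[148:208,240:315];b=cv2.imread('pics/w_cr.png')[80:188,225:300]
f=lambda i,s:cv2.resize(i,None,fx=s,fy=s,interpolation=cv2.INTER_CUBIC)
a=f(a,5);b=f(b,5);h=max(a.shape[0],b.shape[0]);a=np.vstack([a,np.zeros((h-a.shape[0],a.shape[1],3),np.uint8)])
cv2.imwrite('pics/z.png',np.hstack([a,b]))"
```

```text
(no output)
```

View pics/z.png

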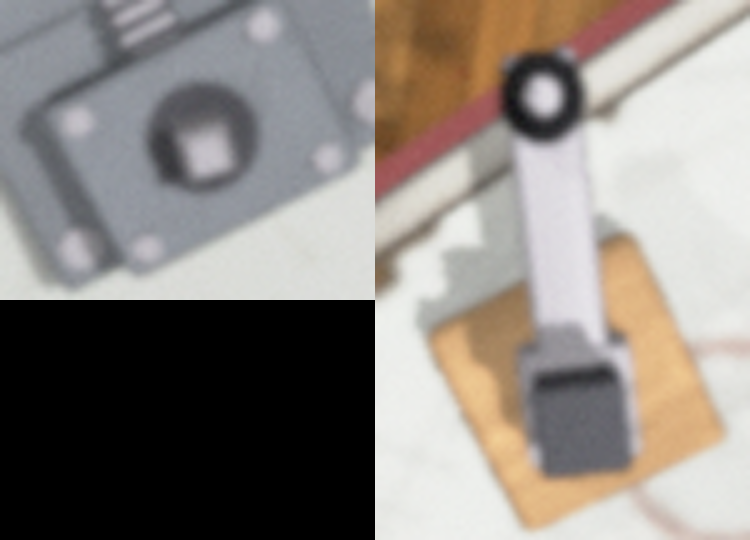

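Run:
```python
from h import *
np.set_printoptions(precision=4,suppress=True)
s=dict(np.load("w_sp.npz"));c=dict(np.load("w_cr.npz"))
P=lambda x,y,z:at_z(c,((x-375)/5+225-.4,y/5+80-.4),z)
Q=lambda x,y,z:at_z(s,(x/5+240-.4,y/5+148-.4),z)
B=[P(x,y,.082) for x,y in((532,390),(618,380),(632,468),(545,475))];H=P(542,97,.114)
b=np.mean(B,0);print(b,H,"yaw",np.degrees(np.arctan2(*(H-b)[1::-1])),np.linalg.norm((H-b)[:2]))
ang=lambda v:np.degrees(np.arctan2(v[1],v[0]))
for i in range(4): d=B[(i+1)%4]-B[i];print(ang(d)%90,np.linalg.norm(d))
print("stand",np.mean([P(x,y,.02) for x,y in((430,335),(630,232),(725,438),(530,530))],0))
print("tip",Q(206,152,.066))
for p,q in(((190,178),(232,170)),((178,125),(190,178)),((222,122),(232,170))):
    d=Q(*q,.066)-Q(*p,.066);print(ang(d)%90,np.linalg.norm(d))
# housing corners screws
print([Q(x,y,.045) for x,y in((77,122),(263,25),(329,157),(147,248))], np.mean([Q(x,y,.045) for x,y in((77,122),(263,25),(329,157),(147,248))],0))
```

```text
[0.4289 0.122  0.082 ] [0.3574 0.1552 0.114 ] yaw 155.066877748191 0.07881557657932065
64.58360862520954 0.021686813897913756
67.76444751992139 0.02292202065221337
62.62855833165767 0.022292291704698982
66.34232719504988 0.02213662287517114
stand [0.4292 0.1226 0.02  ]
tip [ 0.5298 -0.2732  0.066 ]
73.27700747498699 0.011528719749862214
75.50158937010399 0.01511393424801886
75.07724030949979 0.013630405900194632
[array([ 0.5005, -0.2538,  0.045 ]), array([ 0.5591, -0.2537,  0.045 ]), array([ 0.5593, -0.2966,  0.045 ]), array([ 0.5008, -0.2965,  0.045 ])] [ 0.5299 -0.2751  0.045 ]
```

Run:
```python
from h import *
np.set_printoptions(precision=3,suppress=True)
env.grip(0.055)
env.movep([.429,.122,.12],[180,0,155]); env.line_to([.429,.122,.056],feed=.08); print(env.read_wrist_force())
env.grip(0.0,80); print(env.read_gripper_width(),env.read_grasp_force(),env.read_wrist_force(),env.read_tcp_pos())
env.line_to([.429,.122,.15],feed=.1); print(env.read_wrist_force(),env.read_torque(),env.read_time())
env.line_to([.530,-.274,.15],feed=.2,rotation=[180,0,164.5]); env.wait(.3)
print(env.read_wrist_force(),env.read_torque(),env.read_time(),env.read_joints(),env.read_tcp_pos(),env.read_gripper_width())
c=env.capture("wrist");cv2.imwrite("pics/hold.png",c["image"])
for q,z in(("crank_boss",.169),("spindle_tip",.066)):
    r=env.mark_of(c,q)
    if r: print(q,r[0]["at"],r[0]["confidence"],at_z(c,r[0]["at"],z))
```

```text
[ 0.01  -0.942  0.489]
0.02299073863337085 78.43019127845764 [-0.916 -0.878  6.31 ] [0.429 0.122 0.056]
[ 0.31  -1.09  -3.694] [ 0.001 -0.029 -0.015] 9.3917
[-0.574  0.424 -4.485] [ 0.001 -0.075  0.012] 11.8833 [ -38.684   30.238   74.089    0.      75.675 -113.193] [ 0.53  -0.274  0.15 ] 0.02267641902756251
crank_boss [258.3, 255.7] 0.68 [ 0.529 -0.272  0.169]
```

View pics/hold.png

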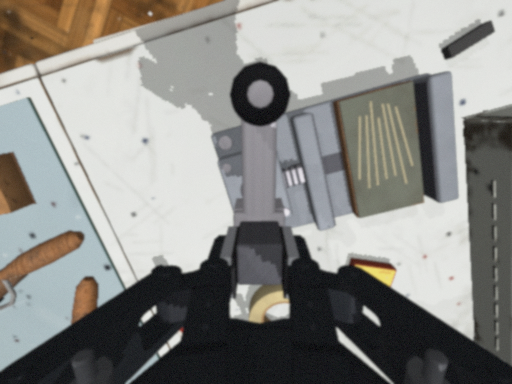

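Run:
```python
from h import *
np.set_printoptions(precision=3,suppress=True)
env.line_to([.530,-.274,.107],feed=.1); env.wait(.2)
F0=np.array(env.read_wrist_force()); print(F0)
yaw=164.5; z=.107
while z>.0805:
    z-=.0015; env.line_to([.530,-.274,z],feed=.03)
    F=np.array(env.read_wrist_force())-F0; print(round(z,4),F,np.array(env.read_torque()))
    if F[2]>12: break
print(env.read_tcp_pos(),env.read_time())
```

```text
[-1.085 -0.235 -4.355]
0.1055 [0.742 0.467 0.727] [ 0.007 -0.019  0.011]
0.104 [1.122 0.419 0.337] [-0.021 -0.062 -0.01 ]
0.1025 [ 1.285 -1.469 -0.75 ] [-0.043 -0.02   0.029]
0.101 [0.686 0.54  0.289] [-0.009  0.016  0.029]
0.0995 [ 1.489 -1.038  1.352] [-0.203  0.046 -0.01 ]
0.098 [-1.155 -1.77   5.421] [-0.498  0.55   0.016]
0.0965 [-3.207 -2.271 12.209] [-0.319  0.962  0.014]
[ 0.53  -0.275  0.098] 14.5667
```

Run:
```python
from h import *
np.set_printoptions(precision=3,suppress=True)
F0=np.array([-.5,-.2,-4.2]); x,y=.530,-.274; z=.0965
for i,d in enumerate([0,1.5,3,4.5,6,4,2,0,-2,-4,-6,-8]):
    env.line_to([x,y,z],feed=.02,rotation=[180,0,164.5+d])
    F=np.array(env.read_wrist_force())-F0; p=np.array(env.read_tcp_pos()); print(d,F,p,np.array(env.read_torque()))
    x+=np.clip(1.2e-4*F[0],-4e-4,4e-4); y+=np.clip(1.2e-4*F[1],-4e-4,4e-4)
    if F[2]<5 and i: 
        z-=.0015
    if z<.093: break
    if F[2]>18: z+=.0007
print(x,y,z,d,env.read_time())
```

```text
0 [-3.929 -1.311 12.118] [ 0.53  -0.275  0.098] [-0.316  0.993  0.038]
1.5 [-3.818 -3.846  3.706] [ 0.529 -0.275  0.096] [-0.878  0.677  0.009]
3 [-0.864 -4.158 -0.987] [ 0.529 -0.275  0.095] [-0.817  0.158 -0.007]
4.5 [ 0.304 -2.413 -0.881] [ 0.529 -0.275  0.093] [-0.541  0.048  0.041]
0.5291328302509493 -0.2752467798143177 0.092 4.5 15.5667
```

Run:
```python
from h import *
np.set_printoptions(precision=3,suppress=True)
F0=np.array([-.5,-.2,-4.2]); x,y=.52913,-.27525; z=.092; yaw=169
while z>.078:
    env.line_to([x,y,z],feed=.03,rotation=[180,0,yaw])
    F=np.array(env.read_wrist_force())-F0; p=np.array(env.read_tcp_pos()); T=np.array(env.read_torque()); print(round(z,4),F,p,T[2])
    if F[2]>15: break
    x+=np.clip(1.2e-4*F[0],-4e-4,4e-4); y+=np.clip(1.2e-4*F[1],-4e-4,4e-4)
    z-=.0015
print(x,y,z,env.read_time())
```

```text
0.092 [ 0.679 -0.787  0.237] [ 0.529 -0.275  0.092] -0.009463021837635897
0.0905 [0.628 0.516 0.103] [ 0.529 -0.275  0.09 ] -0.008249336416901882
0.089 [ 0.672  0.478 -1.631] [ 0.529 -0.275  0.089] -0.01632133557166266
0.0875 [-0.873  0.273 -0.741] [ 0.529 -0.275  0.087] -0.07078128381408727
0.086 [-1.535  0.526 -0.224] [ 0.529 -0.275  0.086] -0.013102595119990732
0.0845 [-0.837 -0.087 -0.204] [ 0.529 -0.275  0.084] 0.01846693056985784
0.083 [-0.342  0.516 -0.657] [ 0.529 -0.275  0.083] -0.034519485440746796
0.0815 [ 0.087 -0.525  0.671] [ 0.529 -0.275  0.082] -0.04475022925558524
0.08 [-2.873  2.414 12.397] [ 0.529 -0.275  0.081] 0.05180998436495776
0.0785 [-4.292  3.476 22.472] [ 0.529 -0.275  0.081] -0.011095780757314192
0.5286028347836872 -0.2748511418385915 0.07849999999999999 18.0667
```

Run:
```python
from h import *
np.set_printoptions(precision=3,suppress=True)
env.grip(0.0,115)
F0=np.array([-.5,-.2,-4.2]); x,y=.5289,-.2750; z=.0805; yaw=169
env.line_to([x,y,z],feed=.03,rotation=[180,0,yaw]); env.wait(.25); print(env.read_wrist_force(),env.read_torque())
tot=0
while tot<175:
    s=8 if tot<88 else 2
    tot+=s; t0=env.read_time()
    env.line_to([x,y,z],feed=.03,rotation=[180,0,yaw-tot])
    T=[env.read_torque()[2]];env.wait(.03);T.append(env.read_torque()[2]);env.wait(.03);T.append(env.read_torque()[2]);t=np.mean(T)
    F=np.array(env.read_wrist_force())-F0
    print(tot,round(t,3),F,round(env.read_time()-t0,2))
    if t>.47 or abs(F[:2]).max()>15 or abs(F[2])>25: break
    x+=np.clip(.8e-4*F[0],-3e-4,3e-4); y+=np.clip(.8e-4*F[1],-3e-4,3e-4)
    if F[2]<1: z-=.0002
    if F[2]>12: z+=.0002
print(x,y,z,yaw-tot,env.read_tcp_pos(),env.read_time())
```

```text
[-1.849  1.136  8.448] [ 0.397  0.565 -0.034]
8 -0.044 [-4.902  1.183 14.998] 0.36
16 -0.012 [-2.94   0.307 11.516] 0.36
24 0.014 [-1.434  1.581 11.29 ] 0.36
32 -0.009 [ 0.094  1.082 10.999] 0.36
40 0.03 [ 1.237  1.485 10.926] 0.36
48 -0.017 [ 0.862  1.353 10.889] 0.36
56 0.007 [1.218 0.852 9.507] 0.36
64 0.015 [ 1.5    1.204 10.242] 0.36
72 0.029 [ 1.389 -0.16   9.808] 0.36
80 0.021 [ 1.936 -0.212  9.158] 0.36
88 -0.006 [ 2.577 -0.136  9.786] 0.36
90 0.149 [ 1.207 -0.3    9.434] 0.32
92 0.167 [ 1.673 -0.272  9.268] 0.32
94 0.18 [ 1.191  0.367 10.007] 0.32
96 0.149 [ 1.098 -0.637  9.465] 0.32
98 0.153 [ 1.75   0.467 10.086] 0.32
100 0.184 [0.791 0.072 9.848] 0.32
102 0.178 [ 0.736 -0.154  9.815] 0.32
104 0.198 [ 0.595 -0.274  9.915] 0.32
106 0.169 [ 0.133 -0.695 10.301] 0.32
108 0.161 [ 0.576  0.061 10.308] 0.32
110 0.189 [ 0.485 -1.196  9.484] 0.32
112 0.166 [-0.428  0.301  9.691] 0.32
114 0.172 [-0.337  0.088  9.523] 0.32
116 0.181 [ 0.263 -0.36   9.234] 0.32
118 0.197 [ 0.64  -0.524 10.512] 0.32
120 0.185 [ 1.138 -0.506  9.152] 0.32
122 0.179 [ 0.834 -0.544 10.331] 0.32
124 0.194 
[... 404 characters left out ...]
32
146 0.191 [ 0.119 -0.896  9.583] 0.32
148 0.166 [ 0.926 -0.578  9.675] 0.32
150 0.176 [-0.13  -0.51  10.198] 0.32
152 0.173 [ 0.167 -0.255  9.582] 0.32
154 0.194 [-0.007 -0.833 10.575] 0.32
156 0.164 [ 0.053 -0.979 11.356] 0.32
158 0.167 [-1.268 -0.739  9.913] 0.32
160 0.178 [0.11  0.571 9.685] 0.32
162 0.167 [-0.43  -0.116  9.611] 0.32
164 0.186 [ 0.475 -1.097  9.815] 0.32
166 0.169 [ 0.137 -0.466 10.16 ] 0.32
168 0.173 [-1.287 -1.31  10.514] 0.32
170 0.168 [-0.293 -0.981  9.231] 0.32
172 0.303 [ 0.25   0.153 10.664] 0.32
174 0.469 [-0.032 -0.541  9.377] 0.32
176 0.704 [-0.167 -0.627 10.2  ] 0.32
0.5302271882602866 -0.2758055057439318 0.08070000000000001 -7 [ 0.531 -0.277  0.082] 36.6583
```

Run:
```python
from h import *
np.set_printoptions(precision=3,suppress=True)
x,y,z,yaw=.53023,-.27581,.0805,-7.
def tq():
    T=[]
    for i in range(3): T.append(env.read_torque()[2]); env.wait(.03)
    return np.mean(T)
env.wait(.3); print(tq())
while yaw<0:
    yaw+=1; env.line_to([x,y,z],feed=.03,rotation=[180,0,yaw]); t=tq(); print(yaw,round(t,3))
    if t<.06: break
c=env.capture("top"); cv2.imwrite("pics/top_cl.png",c["image"][170:250,190:320])
z0=z
while z<.113:
    z+=.004; env.line_to([x,y,z],feed=.05); F=env.read_wrist_force(); print(round(z,3),np.array(F),env.read_torque()[2])
    if F[2]<-30: break
print(env.read_tcp_pos(),env.read_time(),env.read_joints())
```

```text
0.687707461629164
-6.0 0.476
-5.0 0.252
-4.0 0.153
-3.0 0.112
-2.0 0.073
-1.0 0.005
0.085 [ 2.98  -2.968 -2.48 ] 0.0916315330392572
0.089 [ 3.383 -4.057 -3.805] 0.01883001625035012
0.093 [ 2.988 -4.235 -2.885] 0.0021793541365243696
0.097 [ 2.568 -3.733 -1.947] 0.0728709942860148
0.101 [ 1.229 -0.904 -2.438] 0.0008269715206527446
0.105 [ 0.455  0.039 -3.802] -0.009275156660887483
0.109 [-0.986  0.598 -3.708] 0.0350342288005322
0.113 [-0.201 -1.265 -4.472] 0.04976303077108097
0.117 [ 0.297 -0.209 -3.733] 0.05102737351792727
[ 0.53  -0.276  0.117] 41.4583 [-38.819  32.261  76.427  -0.002  71.277  52.181]
```

Run:
```python
from h import *
np.set_printoptions(precision=3,suppress=True)
env.line_to([.530,-.276,.19],feed=.15)
env.line_to([.429,.122,.15],feed=.15,rotation=[180,0,155]); env.line_to([.429,.122,.078],feed=.1); env.wait(.2)
F0=np.array(env.read_wrist_force()); print(F0,env.read_time())
z=.078
while z>.0535:
    z-=.002; env.line_to([.429,.122,z],feed=.04); F=np.array(env.read_wrist_force())-F0; print(round(z,4),F)
    if F[2]>8: break
print(env.read_tcp_pos(),env.read_joints(),env.read_time())
```

```text
[-1.057 -0.378 -3.559] 46.0667
0.076 [ 1.782  0.981 -0.263]
0.074 [ 1.794 -0.062 -1.348]
0.072 [ 1.882  0.491 -0.775]
0.07 [1.369 0.091 0.111]
0.068 [ 1.055  0.542 -0.303]
0.066 [ 0.506 -0.473 -0.83 ]
0.064 [ 1.44   0.419 -0.474]
0.062 [ 1.551 -0.104 -0.526]
0.06 [ 0.863  0.203 -0.321]
0.058 [ 0.836 -0.248 -0.433]
0.056 [-1.813 -0.207 10.156]
[0.429 0.122 0.057] [  0.598  24.883 104.791  -0.012  50.259 -64.4  ] 48.8167
```

View pics/top_cl.png

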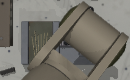

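Run:
```python
from h import *
env.grip(0.055); env.line_to([.429,.122,.17],feed=.1); env.movep([.35,.3,.3],[180,0,155]); env.wait(.2)
print(env.read_wrist_force(),env.read_time())
c=env.capture("top"); cv2.imwrite("pics/end.png",cv2.resize(c["image"][130:330,80:346],None,fx=3,fy=3,interpolation=cv2.INTER_CUBIC))
for q,z in(("crank_boss",.073),("stand",0)):
    r=env.mark_of(c,q); print(q,r and at_z(c,r[0]["at"],z))
```

```text
[-0.04244102  0.278407   -0.58436074] 51.6583
crank_boss [0.42841972 0.11303291 0.073     ]
stand [0.42493804 0.12074177 0.        ]
```

View pics/end.png

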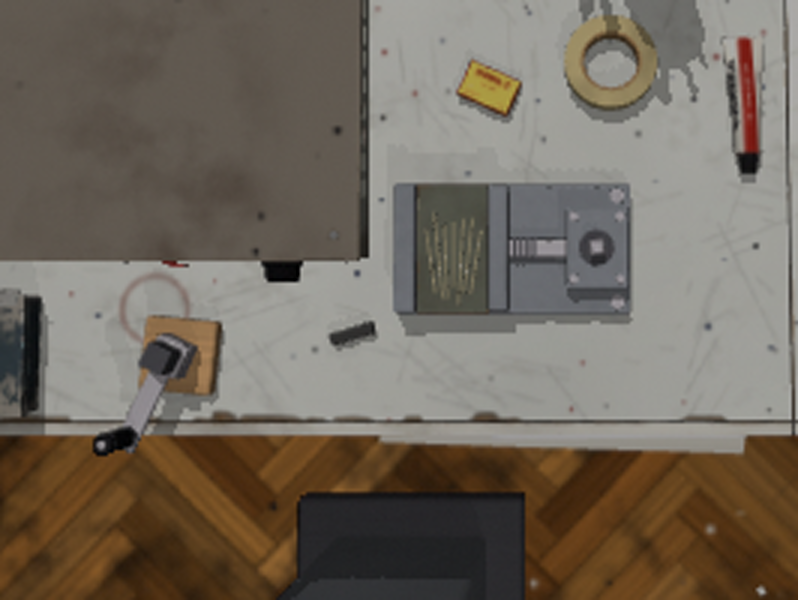

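The block (crop 415–488 columns) sits between the jaws against the fixed jaw. The crank is back upright on the stand at about (165,355), and the bystanders in view haven't moved.

```bash
python3 -c "
from rig import env
print(env.hand_in())"
```

```text
the job is handed in; nothing more can be done
None
```

The block is clamped against the fixed jaw, the crank is back upright on the stand, and the job was handed in at about 52 s; the hand-in returned no verdict, and the jaw force (about 40 N at most, by my estimate) was judged only from wrist torque.

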